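# Prise open a display case, pack the glass jars, shut it and tidy the knife

### The arm

A 6-joint arm with a two-finger parallel gripper is mounted at the origin on the work surface. World frame = base frame: x ahead of the robot, y to its left, z up, the work surface at z = 0. Lengths are in m, angles in rad, forces in N, time in s.
With the tool pointing down it reaches from about 0.3 to 0.875 m from the base axis. Payload 6.4 kg.
Tool frame: the origin (TCP) lies at the very end of the fingers, on their centre line; the grasp point (between the pads) lies 19 mm behind it; x points along the fingers, y is the direction in which the jaws open and shut, and the axes are right-handed (so a half turn about x gives the same grasp; the last joint's range is limited). The gripper opens to 88 mm and grips with 3 to 60 N. Pads are 18 mm wide; open, the fingers measure 123 mm over their backs; the gripper's body (75 mm by 187 mm) begins 45 mm behind the grasp point.
Start: joints at [-1.542, 0.181, 1.607, -0, 1.354, -0.206], TCP at [0.134, -0.559, 0.239] pointing down, gripper open.
Joint ranges: [-2.99, 2.99], [-0.89, 2.07], [0.3, 2.58], [-1.14, 4.28], [0, 2.63], [-3.12, 3.12]. Speed limits (rad/s): [2.57, 2.57, 3.01, 3.14, 3.14, 3.14].

### API

Orientations are given as a unit quaternion [w, x, y, z].
In Python, from station import arm, planner, optics, sensors gives the robot as it stands. Calls block until the motion is done:
- arm.move_ptp(position, orientation): joint-space move of the TCP to a pose.
- arm.movel(position, orientation=None, v=0.15): straight line of the TCP; orientation=None keeps the orientation; v is the mean speed in m/s.
- arm.move_j(angles): joint-space move.
- arm.set_gripper(opening, squeeze=None): finger opening in m; squeeze is the grip in N (None keeps the last); returns when the fingers have stopped.
- arm.dwell(seconds).
- planner.inverse_kinematics(position, orientation): joint angles nearest the present ones, or None.
- optics.grab_frame(name): name is "scene" or "top" or "wrist"; returns (picture, depth): 420x560x3 uint8, red, green, blue; 420x560 float32, m along the optical axis (not along the pixel's ray), 0 where there is no reading.
- optics.camera_params(name): a dict with "K" (3x3 intrinsics, pixels), "k1" (the pictures are not rectified: a ray, as slopes to the right and down, at radius r is drawn at 1 + k1 r^2 times it, then the intrinsics apply), "R" (3x3) and "t" (3): a world point X has camera coordinates R X + t. Camera axes: x right, y down, z forward; pixel columns grow to the right and rows downward; lengths in m; the calibration is good to about 2 mm. A picture is of the moment at which its call begins: read the wrist's pose just before it. camera_params takes no time and is no camera call; for the wrist camera it gives the pose at the moment of the call.
A pose or a line that the arm cannot do raises arm.MotionError and nothing moves.
- arm.finish_job(): hands the job in, once; it reports no verdict.
Readings, each from a call of its own:
- sensors.get_clock(): time.
- sensors.get_qpos(): joint angles.
- sensors.get_joint_vel(): joint speeds.
- sensors.get_effort(): joint torques, N m.
- sensors.get_tcp_pos(): TCP position.
- sensors.get_eef_rot(): TCP orientation.
- sensors.get_ft_force(): force on the tool from outside, world axes, zero at the start.
- sensors.get_ft_torque(): the same for the moment, N m.
- sensors.get_width(): finger opening in m.
Only numpy, scipy, OpenCV 4.12 (cv2) and the standard library are available. Lean on these libraries where they do the work, as an engineer would, in place of code of your own. Each camera call takes 0.05 s, during which the arm holds its last target. There are 200 camera calls.

### The job

Lever the tight lid of the wooden case open with the thin blade of the knife, which goes in the notch under the lid's front edge, and swing the lid right back. Stand all the little glass jars from the table upright in the case, holding the thin glass with only a light grip, then shut the lid fully and leave the knife lying on its cork mat, without disturbing the mug, the tape roll or the note block.

Things in the scene. Friction and masses are not known exactly. Their poses are not given: they have to be found in the camera images.
- case: Dark wooden case, fixed to the table, 120 (x) by 260 (y) by 55 mm high. Origin at the centre of its underside; z up, its front wall faces its own -x, towards the robot. Floor 5 mm thick with a soft felt lining, side and back walls 5 mm, front wall 6 mm thick, so the inside is 109 by 250 mm and 50 mm deep.
- lid (a joint): Angle of the case's lid: 0 shut, grows as its front edge swings up and back, up to a stop at 2.0 rad. A flat wooden plate 120 by 260 by 6 mm, about 120 g, hinged along the top of the back wall, lying on the rim (underside 55, top 61 mm over the table when shut), edges flush with the walls, no handle. The hinge is stiff (0.13 N m of friction): the lid stays at whatever angle it is left, and lifting it near its front edge takes about 2 N.
- lid_hinge (a point): Middle of the hinge line, on the underside of the lid: 60 mm behind the case's centre, 55 mm up. The hinge axis is the case's y; axes as the case.
- lid_edge (a point): Middle of the lid's front edge, on its underside, 120 mm from the hinge; moves with the lid.
- notch (a point): Centre of the notch, on the outer face of the front wall: an opening 60 mm wide (case y) and 9 mm high between the front wall, there cut down to 46 mm, and the lid's underside at 55 mm. It goes right through into the case; too low for a finger. Axes as the case: +x leads in.
- knife_grip (a point): Grip point of a flat scraper-like knife: black handle 90 by 22 (y) by 24 mm (z), with a straight flat steel blade 65 long, 22 wide, 2.5 mm thick, at half the height of the handle. The point is at half height of the handle, 20 mm behind its front end. x runs along the knife to the blade's tip, 85 mm ahead of this point; z up as it lies. 80 g. It starts on the mat, this point 16 mm over the table.
- knife_tip (a point): Middle of the end of the knife's blade, 85 mm ahead (knife x) of the grip point, at half height.
- mat: Cork mat, fixed on the table, 220 (x) by 130 (y) by 4 mm thick. Origin at the centre of its underside.
- jar0_mid (a point): Centre, half-way up, of a small amber glass jar with a metal screw cap: 36 mm across, 40 mm high, 50 to 100 g, z up as it stands. All jars are alike; 3 to 5 are present, standing on the table. The glass is thin: grip at no more than about 8 N a finger.
- jar1_mid (a point): Centre, half-way up, of a small amber glass jar with a metal screw cap: 36 mm across, 40 mm high, 50 to 100 g, z up as it stands. All jars are alike; 3 to 5 are present, standing on the table. The glass is thin: grip at no more than about 8 N a finger.
- jar2_mid (a point): Centre, half-way up, of a small amber glass jar with a metal screw cap: 36 mm across, 40 mm high, 50 to 100 g, z up as it stands. All jars are alike; 3 to 5 are present, standing on the table. The glass is thin: grip at no more than about 8 N a finger.
- jar3_mid (a point): Centre, half-way up, of a small amber glass jar with a metal screw cap: 36 mm across, 40 mm high, 50 to 100 g, z up as it stands. All jars are alike; 3 to 5 are present, standing on the table. The glass is thin: grip at no more than about 8 N a finger.
- jar4_mid (a point): Centre, half-way up, of a small amber glass jar with a metal screw cap: 36 mm across, 40 mm high, 50 to 100 g, z up as it stands. All jars are alike; 3 to 5 are present, standing on the table. The glass is thin: grip at no more than about 8 N a finger.
- mug: White mug, 80 mm across, 90 mm high, origin under its centre; leave alone.
- tape: Roll of tape lying flat, 90 mm across, 24 mm high, origin under its centre; leave alone.
- notes: Block of notes, 76 by 76 by 30 mm, origin under its centre; leave alone.
There are look-alikes about, which are no part of the job. Leave any yellow look-alike of the part that bears jar3_mid alone.

How it is judged:
By the outcome, as a careful person would: the job done as asked, in the order asked, and still so for the second after the job is handed in, with the robot touching nothing.
Of jar0, jar1, jar2, jar3, jar4 only 3 to 5 are there at a start; the rules pass over those that are not, and their reading is None.
At some moment in a run one of jar0, jar1, jar2, jar3, jar4, knife may be knocked a few centimetres aside while the robot is not near it.
Once in a run the grip may slacken for a moment while it holds something.
It also fails if it takes over 210 s, if anything falls off the work surface, if the arm or the gripper's body presses on something with over 40 N, if the wrist force passes 120 N, or if a joint passes its speed limit or range.

## Working session

There is one attempt and no reset: what is moved stays moved. The work goes in short steps, each a Python script; the robot and the scene stay as the last script left them, time stands still between calls to the robot, and variables do not carry over. Pictures are saved under pics/ and viewed, about 12 in all and at most 16, crops included, and the job is handed in when it is done.

```bash
ls; mkdir -p pics; cat > h.py <<'E'
import numpy as np, cv2
from station import arm, planner, optics, sensors
def grab(n):
    p=optics.camera_params(n); im,d=optics.grab_frame(n); return im,d,p
def save(im,name): cv2.imwrite('pics/'+name+'.png',im[:,:,::-1])
def rays(p,uv):
    K=np.array(p['K'],float); uv=np.asarray(uv,float).reshape(-1,2)
    q=(uv-K[[0,1],2])/K[[0,1],[0,1]]; s=q.copy()
    for _ in range(20): s=q/(1+p['k1']*(s**2).sum(1,keepdims=True))
    return np.c_[s,np.ones(len(s))]
def cloud(d,p):
    h,w=d.shape; v,u=np.mgrid[:h,:w]
    c=rays(p,np.c_[u.ravel(),v.ravel()])*d.reshape(-1,1)
    return ((c-np.array(p['t']))@np.array(p['R'])).reshape(h,w,3)
def onz(p,uv,z):
    R=np.array(p['R']);t=np.array(p['t']); r=rays(p,uv)@R; o=-R.T@t
    return o+r*((z-o[2])/r[:,2])[:,None]
def proj(p,X):
    c=np.atleast_2d(X)@np.array(p['R']).T+np.array(p['t']); s=c[:,:2]/c[:,2:]
    s=s*(1+p['k1']*(s**2).sum(1,keepdims=True)); K=np.array(p['K']); return s*K[[0,1],[0,1]]+K[[0,1],2]
E
python3 - <<'E'
from h import *
for n in('scene','top'):
    im,d,p=grab(n); save(im,n+'0'); np.savez(f'{n}0.npz',im=im,d=d,**{k:np.array(p[k]) for k in p})
    print(n,np.array(p['K']).tolist(),p['k1'],(-np.array(p['R']).T@np.array(p['t'])).round(3),np.array(p['R']).round(2).tolist())
print(sensors.get_tcp_pos(),sensors.get_eef_rot(),sensors.get_width(),sensors.get_clock())
E
```

```text
pics
scene [[455.159222398259, 0.0, 284.0560204076192], [0.0, 455.159222398259, 207.54214328038174], [0.0, 0.0, 1.0]] -0.03880721827590381 [1.014 0.686 0.704] [[-0.81, 0.59, -0.0], [0.34, 0.47, -0.82], [-0.48, -0.66, -0.58]]
top [[537.4235023999328, 0.0, 285.3041662123312], [0.0, 537.4235023999328, 212.50529477069134], [0.0, 0.0, 1.0]] -0.09482071492386701 [ 0.349 -0.057  1.175] [[-0.01, -1.0, -0.01], [-0.99, 0.01, -0.16], [0.16, 0.01, -0.99]]
[ 0.13379295 -0.55871312  0.23788589] [ 0.08227104  0.70228778  0.08340798 -0.70218691] 0.08800396807232608 0.1
```

View pics/top0.png

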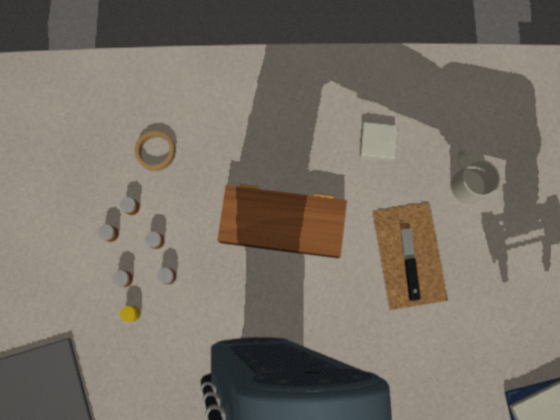

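View pics/scene0.png

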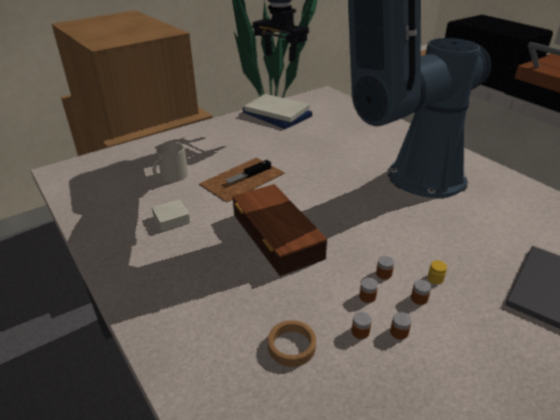

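The top view shows the case at (283,221), the knife on its mat at (411,262) and five grey-capped jars at (130,205), (108,233), (154,240), (122,278) and (166,276). The yellow look-alike is at (129,314). The notes are at (379,141), the mug at (474,183) and the tape at (155,150). The only thing that could be taken for a jar is the yellow one, and I'll leave it alone.

```bash
cat > meas.py <<'E'
from h import *
def meas(show=True):
    im,d,p=grab('top'); C=cloud(d,p); H=C[...,2]; out={}
    hsv=cv2.cvtColor(im,cv2.COLOR_RGB2HSV)
    m=((H>0.012)&(H<0.12)&(d>0)&(C[...,0]>0.2)&(C[...,0]<0.8)&(abs(C[...,1])<0.6)).astype(np.uint8)
    n,l,s,c=cv2.connectedComponentsWithStats(m)
    for i in range(1,n):
        if s[i,4]<40: continue
        P=C[l==i]; top=np.percentile(P[:,2],90); T=P[P[:,2]>top-0.006]
        r=cv2.minAreaRect((T[:,:2]*1000).astype(np.float32))
        print(c[i].round(),s[i,4],'ztop',top.round(4),'rect c',np.round(r[0],1),np.round(r[1],1),round(r[2],1),'hsv',np.median(hsv[l==i],axis=0))
    return im,d,p,C
if __name__=='__main__':
    im,d,p,C=meas()
    x=cv2.resize(im[170:330,80:240],(600,600),interpolation=2); y=cv2.resize(im[190:320,360:460],(460,600),interpolation=2)
    save(x[:, :],'jars1'); save(y,'knife1')
    g=C[300:330,260:300,2]; print('table z',np.median(C[60:80,150:240,2]),np.median(C[330:350,150:200,2]))
E
python3 meas.py
```

```text
[378. 141.] 1184 ztop 0.0328 rect c [ 700.2 -251.2] [76.1 77.8] 84.4 hsv [ 26.  30. 162.]
[154. 150.] 579 ztop 0.0263 rect c [684.8 251.2] [88.7 87.1] 70.6 hsv [ 17. 125. 136.]
[474. 178.] 1317 ztop 0.0892 rect c [ 598.4 -452.4] [77.6 79.3] 1.8 hsv [22. 38. 92.]
[282. 221.] 7343 ztop 0.0634 rect c [520.4 -37.6] [260.6 127. ] 82.3 hsv [ 13. 165.  86.]
[128. 205.] 264 ztop 0.0419 rect c [557.5 301.3] [33.3 32.7] 42.6 hsv [ 17.  16. 136.]
[107. 233.] 266 ztop 0.0423 rect c [497.4 345.5] [33.2 33.4] 78.2 hsv [ 17.  16. 135.]
[410. 265.] 792 ztop 0.0297 rect c [ 392.6 -314.2] [88.2 22.9] 5.8 hsv [34.  21.  47.5]
[154. 240.] 247 ztop 0.0419 rect c [481.5 242.6] [32.5 31.5] 1.1 hsv [ 17.  15. 137.]
[166. 276.] 241 ztop 0.0419 rect c [402.7 213.3] [31.8 32.4] 84.1 hsv [ 17.  15. 137.]
[122. 278.] 262 ztop 0.0423 rect c [398.2 309.7] [32. 33.] 63.7 hsv [ 17.  15. 136.]
[129. 314.] 264 ztop 0.0419 rect c [322.1 291.3] [34.  31.9] 28.0 hsv [ 25. 213. 168.]
[ 43. 358.] 1567 ztop 0.0184 rect c [233.7 494.6] [ 68.2 175.9] 0.9 hsv [15. 12. 82.]
table z -0.00017996657768705058 -0.00043915050441799573
```

```bash
python3 - <<'E'
import cv2,numpy as np
a=cv2.imread('pics/jars1.png');b=cv2.imread('pics/knife1.png')
cv2.imwrite('pics/crop1.png',np.hstack([cv2.resize(a,(400,400)),cv2.resize(b,(307,400))]))
E
```

```text
(no output)
```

View pics/crop1.png

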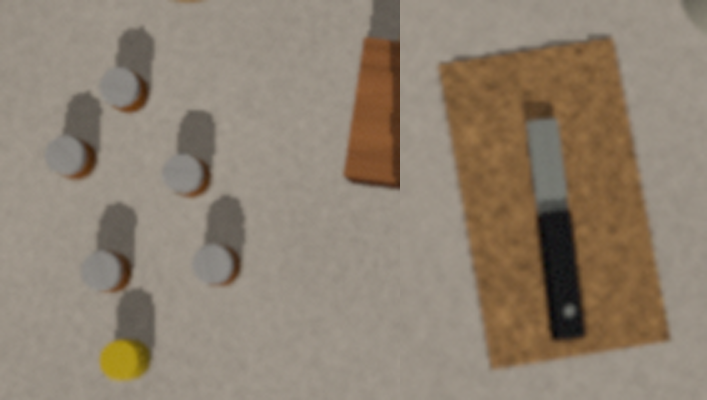

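The crop confirms it: five grey-capped amber jars, a separate yellow one, and the knife with its blade pointing +x and slightly +y. Next I refine the case and mat poses.

```bash
cat > case.py <<'E'
from h import *
z=np.load('top0.npz'); p={k:z[k] for k in('K','R','t')}; p['k1']=float(z['k1']); im=z['im']; C=cloud(z['d'],p)
hsv=cv2.cvtColor(im,cv2.COLOR_RGB2HSV)
m=(abs(C[...,2]-0.0625)<0.0035)&(abs(C[...,0]-.52)<.12)&(abs(C[...,1]+.04)<.2)
P=C[m]; print('lid z',np.median(P[:,2]))
# edges: front edge min x per y bin ; ends
yy=P[:,1]; f=[];b=[]
for y in np.arange(-.14,.075,.01):
    s=P[abs(yy-y)<.005]; 
    f.append((y,s[:,0].min())); b.append((y,s[:,0].max()))
f=np.array(f);b=np.array(b)
print('front fit',np.polyfit(f[:,0],f[:,1],1),'back',np.polyfit(b[:,0],b[:,1],1)); print((b*1000).round().tolist())
e=[];g=[]
for x in np.arange(.48,.57,.01):
    s=P[abs(P[:,0]-x)<.005]; e.append((x,s[:,1].min()));g.append((x,s[:,1].max()))
e=np.array(e);g=np.array(g); print('right',np.polyfit(e[:,0],e[:,1],1),'left',np.polyfit(g[:,0],g[:,1],1))
# mat
mm=(hsv[...,1]>90)&(abs(C[...,2]-.004)<.006)&(C[...,1]<-.2)&(C[...,0]<.6)&(C[...,0]>.25)&(C[...,1]>-.42)
print('mat',cv2.minAreaRect((C[mm][:,:2]*1000).astype(np.float32)))
mb=(C[...,2]>.009)&(C[...,2]<.02)&(abs(C[...,1]+.31)<.03)&(C[...,0]>.44)&(C[...,0]<.52); print('blade',cv2.minAreaRect((C[mb][:,:2]*1000).astype(np.float32)))
E
python3 case.py
```

```text
lid z 0.06131649652899176
front fit [0.1362507  0.46215776] back [0.13255609 0.58451329]
[[-140.0, 569.0], [-130.0, 570.0], [-120.0, 572.0], [-110.0, 574.0], [-100.0, 570.0], [-90.0, 570.0], [-80.0, 572.0], [-70.0, 572.0], [-60.0, 574.0], [-50.0, 576.0], [-40.0, 577.0], [-30.0, 579.0], [-20.0, 579.0], [-10.0, 581.0], [0.0, 584.0], [10.0, 586.0], [20.0, 588.0], [30.0, 593.0], [40.0, 595.0], [50.0, 595.0], [60.0, 590.0], [70.0, 592.0]]
right [-0.14123869 -0.09480495] left [-0.13992463  0.16614053]
mat ((446.2918395996094, -314.40557861328125), (219.28627014160156, 129.48565673828125), 8.21992015838623)
blade ((477.0518798828125, -309.0220031738281), (75.1478500366211, 53.96726608276367), 3.22727108001709)
```

```bash
cat >> h.py <<'E'
from scipy.spatial.transform import Rotation as Rot
CY=-np.radians(7.8); CC=np.array([.518,-.0372])
def case(x,y,z):  # case frame mm->world
    c,s=np.cos(CY),np.sin(CY); return np.array([CC[0]+(c*x-s*y)/1e3,CC[1]+(s*x+c*y)/1e3,z/1e3])
def q(yaw,flip=False,pitch=0):
    # tool down, jaw axis = y of a frame at yaw; pitch>0 lifts frame +x (tip up)
    f=Rot.from_euler('ZY',[yaw,-pitch]).as_matrix()
    sg=-1 if flip else 1
    M=np.c_[-f[:,2],sg*f[:,1],np.cross(-f[:,2],sg*f[:,1])]
    w=Rot.from_matrix(M).as_quat(); return [w[3],w[0],w[1],w[2]]
def st(): print('t',round(sensors.get_clock(),1),'tcp',np.round(sensors.get_tcp_pos(),4),'F',np.round(sensors.get_ft_force(),1),'T',np.round(sensors.get_ft_torque(),2),'w',round(sensors.get_width()*1e3,1))
E
python3 - <<'E'
from h import *
w=sensors.get_eef_rot(); print('start tool axes',Rot.from_quat([w[1],w[2],w[3],w[0]]).as_matrix().round(2).tolist())
kp=np.array([.3926,-.3142]); ky=np.radians(5.3)
g=kp+.028*np.array([np.cos(ky),np.sin(ky)]); print(g)
for nm,P,y in [('knife',[*g,.007],ky),('case in',case(-115,0,41),CY),('lid90',case(-25,0,140),CY),('lid115',case(15,0,130),CY),('jarback',case(22,80,12),CY),('close',case(130,0,130),CY),('jarfar',[.4974,.3455,.012],0),('jar y',[.3982,.3097,.012],0),('jar b',[.4027,.2133,.012],0)]:
    for fl in(0,1):
        j=planner.inverse_kinematics(list(map(float,P)),q(y,fl)); print(nm,fl,None if j is None else np.round(j,2))
E
```

```text
start tool axes [[-0.0, 0.23, -0.97], [0.0, -0.97, -0.23], [-1.0, -0.0, -0.0]]
[ 0.42048029 -0.31161362]
knife 0 [-0.86  0.4   1.87 -0.    0.87 -2.53]
knife 1 [-0.86  0.4   1.87  0.    0.87  0.61]
case in 0 [-0.35  0.11  2.16 -0.    0.87 -1.78]
case in 1 [-0.35  0.11  2.16 -0.    0.87  1.36]
lid90 0 [-0.31  0.12  1.89 -0.    1.13 -1.74]
lid90 1 [-0.31  0.12  1.89 -0.    1.13  1.4 ]
lid115 0 [-0.3   0.22  1.8  -0.    1.12 -1.73]
lid115 1 [-0.3   0.22  1.8  -0.    1.12  1.41]
jarback 0 [-0.14  0.44  1.79 -0.    0.9  -1.58]
jarback 1 [-0.14  0.44  1.79 -0.    0.9   1.56]
close 0 [-0.27  0.45  1.49 -0.    1.2  -1.7 ]
close 1 [-0.27  0.45  1.49 -0.    1.2   1.44]
jarfar 0 [ 0.41  0.53  1.65 -0.    0.96 -1.16]
jarfar 1 [ 0.41  0.53  1.65 -0.    0.96  1.98]
jar y 0 [ 0.43  0.36  1.92 -0.    0.86 -1.15]
jar y 1 [ 0.43  0.36  1.92 -0.    0.86  2.  ]
jar b 0 [ 0.23  0.28  2.04 -0.    0.83 -1.35]
jar b 1 [ 0.23  0.28  2.04 -0.    0.83  1.8 ]
```

```bash
python3 - <<'E'
from h import *
ky=np.radians(5.3); g=np.array([.4205,-.3116]); Q=q(ky,1)
arm.set_gripper(.06,20)
arm.move_ptp([*g,.15],Q)
im,d,p=grab('wrist'); save(im,'wrist1')
arm.movel([*g,.0075],v=.15); st()
arm.set_gripper(0.0,60); st()
arm.movel([*g,.10],v=.1); st()
im,d,p=grab('wrist'); save(im,'wrist2')
import subprocess
E
python3 -c "
import cv2,numpy as np
cv2.imwrite('pics/w12.png',np.hstack([cv2.resize(cv2.imread('pics/wrist%d.png'%i),(400,300)) for i in(1,2)]))"
```

```text
t 3.3 tcp [ 0.421  -0.3122  0.0083] F [-0.2  0.8  0.9] T [ 0.04 -0.   -0.  ] w 59.7
t 4.0 tcp [ 0.4205 -0.3116  0.0076] F [0.1 0.9 1.8] T [0.13 0.14 0.05] w 21.5
t 5.1 tcp [ 0.4201 -0.3112  0.0993] F [ 0.2 -0.6 -1.1] T [-0.02  0.03  0.01] w 21.4
```

View pics/w12.png

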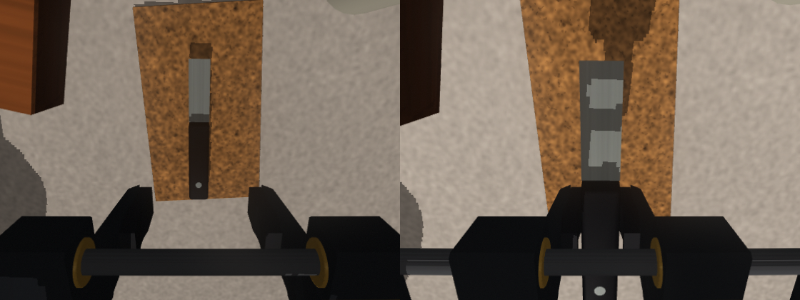

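The knife is held: the blade runs straight ahead in the grip and the jaw width is 21.4 mm. I'll measure the blade's tip and pitch from the wrist depth, then go to a pose in front of the notch.

```bash
cat >> h.py <<'E'
def blade(tag=None):
    tc=np.array(sensors.get_tcp_pos()); w=sensors.get_eef_rot(); M=Rot.from_quat([w[1],w[2],w[3],w[0]]).as_matrix()
    im,d,p=grab('wrist'); C=cloud(d,p); L=(C-tc)@M   # tool frame: x down, y jaw(-left), z=forward(flip?)
    fz=L@np.array([0,0,1.]); 
    s=-1 if (M[:,2]@[1,0,0])<0 else 1; fz=s*fz
    m=(d>0)&(abs(L[...,1])<.009)&(fz>.02)&(fz<.12)&(L[...,0]>-.03)&(L[...,0]<.02)
    if tag: save(im,tag)
    a=fz[m]; b=-L[...,0][m]; far=a.max(); k=a>.03
    pf=np.polyfit(a[k],b[k],1); yy=s*L[...,1][m]
    print('blade tip fwd %.4f  height over tcp at tip %.4f  pitch %.2f deg n %d ymean %.4f'%(far,np.polyval(pf,far),np.degrees(np.arctan(pf[0])),m.sum(),yy.mean()))
E
python3 - <<'E'
from h import *
blade()
Q=q(CY,1)
arm.move_ptp(list(case(-200,0,150)),Q); arm.movel(list(case(-165,0,42)),v=.15); st(); blade('pre')
im,d,p=grab('scene'); save(im[130:330,160:400],'x'); x=cv2.resize(im[130:330,180:400],(660,600),interpolation=2); save(x,'pre_s')
E
```

```text
blade tip fwd 0.0824  height over tcp at tip 0.0104  pitch 0.01 deg n 7691 ymean -0.0000
t 7.3 tcp [ 0.3547 -0.0151  0.0422] F [ 0.5  0.6 -1.1] T [ 0.05 -0.01  0.08] w 21.7
blade tip fwd 0.1072  height over tcp at tip 0.0094  pitch -1.10 deg n 9221 ymean -0.0000
```

View pics/pre.png

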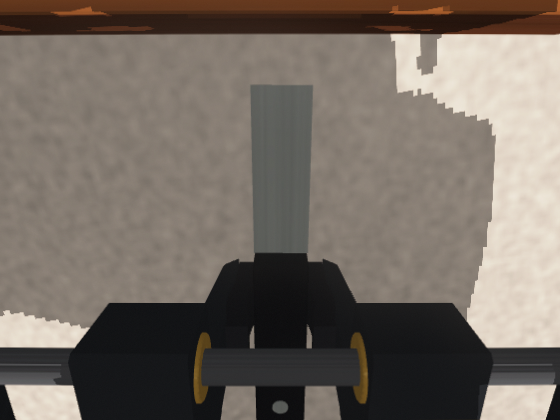

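The blade is level and square to the case front, with its tip 82.4 mm ahead of the TCP and its centre 9 mm above it. I'll insert it and start to lift.

```bash
python3 - <<'E'
from h import *
for x in(-145,-138,-130,-120,-108):
    arm.movel(list(case(x,0,41.4)),v=.06); st()
    if np.linalg.norm(np.array(sensors.get_ft_force()))>12: print('STOP');break
else:
    for z in(44,46,48,51,55):
        arm.movel(list(case(-108,0,z)),v=.03); st()
im,d,p=grab('scene'); save(cv2.resize(im[130:330,180:400],(660,600),interpolation=2),'lift1')
im,d,p=grab('top'); C=cloud(d,p)
print('lid front z', [ (np.round(C[int(r),int(c)],3)).tolist() for c,r in proj(p,np.array([case(-52,100,66),case(-52,-100,66),case(30,80,62)])).round()])
E
```

```text
t 7.9 tcp [ 0.3745 -0.0175  0.0414] F [-0.4 -0.1 -0.9] T [0.05 0.   0.01] w 21.5
t 8.2 tcp [ 0.3816 -0.0186  0.0414] F [ 0.1  0.2 -0.8] T [-0.02 -0.04  0.02] w 21.5
t 8.4 tcp [ 0.3897 -0.0197  0.0415] F [ 0.1 -0.2 -0.4] T [ 0.04  0.02 -0.01] w 21.6
t 8.8 tcp [ 0.3996 -0.021   0.0415] F [ 0.3 -0.5 -1.7] T [0.02 0.02 0.  ] w 21.6
t 9.1 tcp [ 0.4114 -0.0226  0.0414] F [-0.1  0.7 -1.2] T [-0.05  0.02  0.02] w 21.5
t 9.4 tcp [ 0.411  -0.0225  0.0442] F [-0.1 -0.1 -0.3] T [ 0.06 -0.03 -0.01] w 21.7
t 9.6 tcp [ 0.4106 -0.0224  0.0459] F [-0.4  0.2 -1. ] T [0.09 0.17 0.02] w 21.2
t 9.9 tcp [ 0.4106 -0.0224  0.0479] F [-0.9  0.2 -2.3] T [ 0.1  0.3 -0. ] w 21.6
t 10.1 tcp [ 0.4109 -0.0225  0.0511] F [-0.9  0.6 -1.8] T [0.11 0.29 0.03] w 21.6
t 10.4 tcp [ 0.4112 -0.0226  0.0553] F [-1.  -0.7 -1.1] T [0.08 0.25 0.03] w 21.4
lid front z [[0.441, 0.031, 0.403], [0.452, -0.129, 0.072], [0.557, 0.039, 0.064]]
```

View pics/lift1.png

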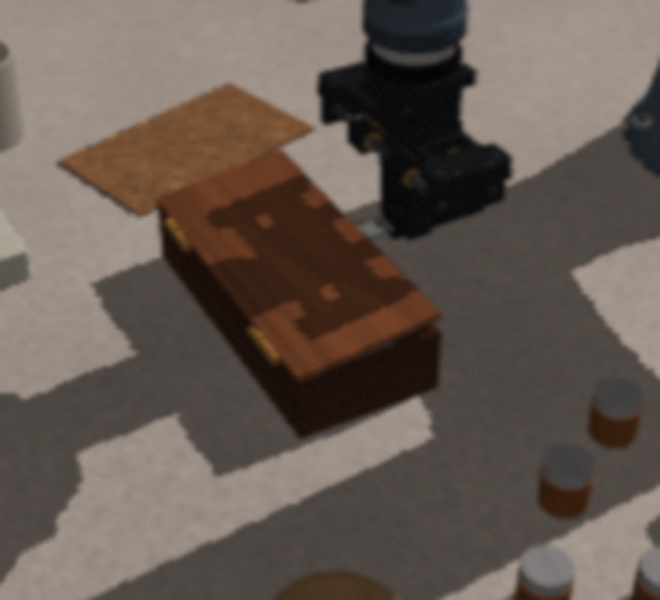

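```bash
python3 - <<'E'
from h import *
r=86.6
for th in np.r_[np.arange(.2,1.95,.15),1.96]:
    tip=np.array([60-r*np.cos(th),55+r*np.sin(th)])
    arm.movel(list(case(tip[0]-82.4,0,tip[1]-10.4)),v=.06)
    F=np.array(sensors.get_ft_force()); 
    if np.linalg.norm(F)>15: print('STOP',th,F); break
st(); 
arm.movel(list(case(tip[0]-82.4-40,0,tip[1]+10)),v=.12); st()
im,d,p=grab('scene'); save(cv2.resize(im[80:330,160:440],(672,600),interpolation=2),'open1')
blade()
E
```

```text
t 15.1 tcp [ 0.5287 -0.0387  0.1246] F [ 0.6 -0.5 -0.6] T [ 0.06  0.04 -0.03] w 21.4
t 15.6 tcp [ 0.4892 -0.0333  0.1455] F [-0.5 -0.7 -1.1] T [ 0.05 -0.03  0.04] w 21.6
blade tip fwd 0.0820  height over tcp at tip 0.0105  pitch 0.07 deg n 7713 ymean 0.0000
```

View pics/open1.png

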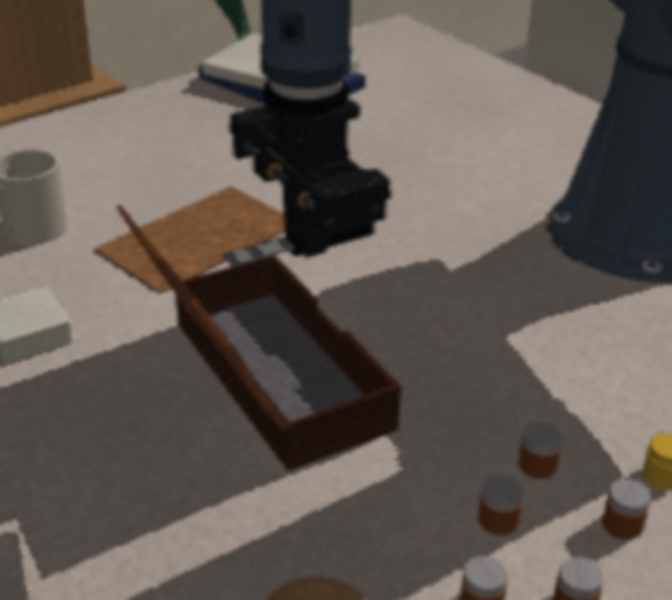

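The lid leans back well past vertical and the knife hasn't shifted in the grip. I'll put the knife back on the mat and re-measure.

```bash
python3 - <<'E'
from h import *
from meas import meas
ky=np.radians(6.5); g=np.array([.4335,-.3125]); Q=q(ky,1)
arm.movel(list(case(-130,0,180)),v=.2)
arm.move_ptp([*g,.09],Q); arm.movel([*g,.012],v=.12); arm.movel([*g,.0078],v=.03); st()
arm.set_gripper(.05,20); arm.movel([*g,.15],v=.2); st()
arm.move_ptp([.40,-.1,.30],q(0,1))
im,d,p,C=meas(); save(im,'top2')
# lid angle: points behind hinge above
c,s=np.cos(CY),np.sin(CY); D=C-np.array([*CC,0]); X=c*D[...,0]+s*D[...,1]; Y=-s*D[...,0]+c*D[...,1]; Z=C[...,2]
m=(d>0)&(abs(Y)<110)&(abs(Y)<.11)&(X>.062)&(X<.14)&(Z>.075)&(Z<.2)
print(m.sum(),'lid angle',np.pi-np.arctan(np.polyfit(X[m],Z[m],1)[0]) if m.sum()>20 else None, 'edge',X[m].max(),Z[m].max())
E
```

```text
t 18.7 tcp [ 0.4336 -0.3126  0.0081] F [-0.3  0.2 -0.3] T [ 0.02 -0.02 -0.05] w 21.4
t 20.1 tcp [ 0.4329 -0.3118  0.1489] F [-0.   0.4 -0.2] T [-0.04  0.04  0.01] w 49.8
[378. 141.] 1189 ztop 0.0326 rect c [ 699.6 -251.2] [77.  77.5] 84.7 hsv [ 26.  28. 180.]
[154. 150.] 571 ztop 0.0261 rect c [684.5 250.2] [88.3 87.1] 85.3 hsv [ 17. 123. 101.]
[474. 178.] 1320 ztop 0.0892 rect c [ 598.7 -452.1] [78.1 78.3] 71.9 hsv [ 22.  36. 133.]
[278. 190.] 3473 ztop 0.1119 rect c [602.4 -48.5] [260.3  10.3] 82.4 hsv [ 13. 158. 150.]
[129. 205.] 264 ztop 0.0418 rect c [557.  301.4] [33.3 33.8] 2.5 hsv [ 16.5  15.  152.5]
[411. 259.] 770 ztop 0.0295 rect c [ 421.  -314.4] [119.   23.2] 6.8 hsv [34.  18.  52.5]
[107. 232.] 266 ztop 0.042 rect c [497.2 345.3] [33.8 33.5] 3.3 hsv [ 17.  15. 152.]
[154. 240.] 245 ztop 0.042 rect c [482. 242.] [32.7 32. ] 1.0 hsv [ 15.  16. 101.]
[166. 276.] 246 ztop 0.0423 rect c [402.6 213.9] [30.8 32.1] 44.5 hsv [ 15.  16. 102.]
[122. 278.] 261 ztop 0.0421 rect c [398.7 309.6] [32.8 32.5] 73.1 hsv [ 17.  15. 153.]
[129. 314.] 265 ztop 0.0416 rect c [321.8 291.1] [33.5 31.6] 0.4 hsv [ 25. 210. 186.]
[ 43. 358.] 1564 ztop 0.0185 rect c [233.4 494.5] [ 68.3 175. ] 1.2 hsv [15. 11. 94.]
3484 lid angle 2.007318162357593 edge 0.11458272717959347 0.16903106677952193
```

View pics/top2.png

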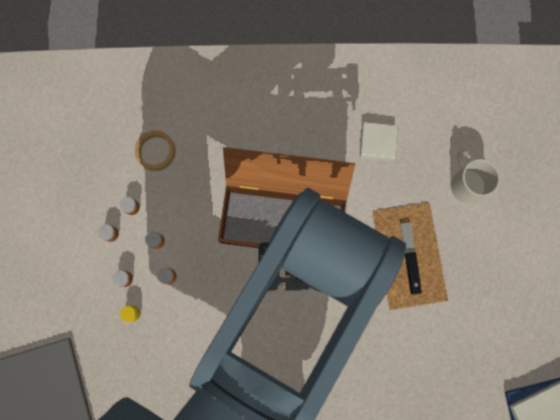

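The lid reads about 2.0 rad and the knife is on its mat. Now the jars, re-detecting them before each pick.

```bash
cat > jars.py <<'E'
from h import *
T=[(22,74),(22,0),(22,-74),(-24,45),(-24,-45)]
Q=q(CY,1)
def det():
    im,d,p=grab('top'); C=cloud(d,p); H=C[...,2]; S=cv2.cvtColor(im,cv2.COLOR_RGB2HSV)[...,1]
    m=((H>.012)&(H<.06)&(d>0)&(C[...,1]>.13)&(C[...,1]<.5)&(C[...,0]>.28)&(C[...,0]<.66)).astype(np.uint8)
    n,l,s,c=cv2.connectedComponentsWithStats(m); o=[]
    for i in range(1,n):
        if s[i,4]<100: continue
        P=C[l==i]; k=P[:,2]>.036
        if k.sum()<80 or np.median(S[l==i][k])>100: print('skip',P.mean(0).round(3),s[i,4]); continue
        ctr,r=cv2.minEnclosingCircle((P[k][:,:2]*1e3).astype(np.float32)); o.append((ctr[0]/1e3,ctr[1]/1e3,r))
    return sorted(o,key=lambda a:np.hypot(a[0]-CC[0],a[1]-CC[1]))
def do(i):
    o=det(); print('jars',np.round(o,4).tolist())
    x,y,_=o[0]
    arm.set_gripper(.062,5); arm.move_ptp([x,y,.14],Q); arm.movel([x,y,.006],v=.2)
    arm.set_gripper(0,5.5); st()
    arm.movel([x,y,.13],v=.2); w=sensors.get_width()
    if w<.03: print('LOST at lift',w); return False
    X=T[i]; arm.movel(list(case(*X,130)),v=.3); arm.movel(list(case(*X,30)),v=.2)
    w=sensors.get_width(); st()
    if w<.03: print('LOST'); return False
    arm.movel(list(case(*X,11.5)),v=.05); st()
    arm.set_gripper(.050); arm.movel(list(case(*X,130)),v=.2); return True
E
python3 - <<'E'
from jars import *
print(do(0))
arm.move_ptp(list(case(-20,150,180)),Q); tc=sensors.get_tcp_pos()
im,d,p=grab('top'); save(im,'top3'); print(len(det()))
E
```

```text
skip [0.65  0.248 0.022] 162
skip [0.322 0.288 0.036] 265
jars [[0.4023, 0.2133, 16.9832], [0.481, 0.242, 17.5565], [0.5575, 0.3014, 17.8824], [0.3982, 0.3094, 17.2983], [0.4979, 0.3455, 18.1464]]
t 24.3 tcp [0.4029 0.2136 0.0067] F [-0.4 -0.3  6.3] T [ 0.13  0.16 -0.05] w 35.8
t 26.6 tcp [0.5501 0.0338 0.0307] F [ 0.9 -0.2 -0.1] T [ 0.06 -0.02 -0.02] w 35.5
t 27.1 tcp [0.5496 0.0331 0.0113] F [ 0.3 -0.3 -0.9] T [ 0.07 -0.02  0.02] w 35.9
True
1
```

View pics/top3.png

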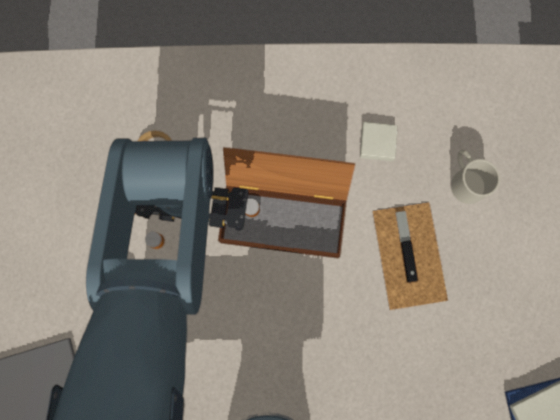

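The first jar stands in the case at (253,206). The arm hides the others from here, so I'll detect from a clear pose each time.

```bash
python3 - <<'E'
from jars import *
for i in range(1,5):
    arm.move_ptp([.40,-.12,.30],Q)
    n=len(det())
    if n!=5-i: print('count',n); break
    if not do(i): break
arm.move_ptp([.40,-.12,.30],Q); print(np.round(det(),4).tolist())
im,d,p=grab('top'); save(im,'top4'); im,d,p=grab('scene'); save(im,'scene4'); st()
E
```

```text
skip [0.65  0.249 0.023] 164
skip [0.322 0.289 0.036] 261
skip [0.65  0.248 0.022] 166
skip [0.322 0.289 0.036] 260
jars [[0.4813, 0.2422, 17.5688], [0.5571, 0.3016, 18.4029], [0.3976, 0.31, 17.6748], [0.4975, 0.3458, 18.1684]]
t 33.3 tcp [0.4819 0.2424 0.0068] F [-1.2  0.2  5.6] T [0.06 0.1  0.01] w 35.5
t 35.8 tcp [ 0.5403 -0.0396  0.0306] F [0.2 0.6 0.2] T [ 0.04 -0.01  0.07] w 35.8
t 36.3 tcp [ 0.5396 -0.0402  0.0113] F [-0.1 -0.1 -1.2] T [ 0.02  0.04 -0.  ] w 35.9
skip [0.65  0.248 0.022] 172
skip [0.322 0.288 0.036] 262
skip [0.649 0.249 0.022] 167
skip [0.322 0.288 0.036] 265
jars [[0.5577, 0.301, 17.8634], [0.3985, 0.3095, 17.1705], [0.4976, 0.3459, 18.4002]]
t 42.0 tcp [0.5582 0.3013 0.0069] F [-0.5  0.5  5.4] T [0.05 0.14 0.01] w 36.0
t 44.9 tcp [ 0.5303 -0.1131  0.0306] F [-0.2 -0.4 -0.7] T [0.01 0.03 0.  ] w 35.7
t 45.4 tcp [ 0.5295 -0.1135  0.0113] F [ 0.8  0.3 -1.4] T [ 0.08  0.   -0.  ] w 36.0
skip [0.65  0.248 0.023] 167
skip [0.322 0.288 0.036] 266
skip [0.65  0.249 0.022] 167
skip [0.322 0.288 0.036] 262
jars [[0.3982, 0.3103, 17.0989], [0.4974, 0.3459, 18.2054]]
t 51.0 tcp [0.3987 0.3107 0.0067] F [-0.7 -0.9  5.8] T [0.05 0.15 0.02] w 35.6
t 53.6 tcp [0.5007 0.0113 0.0305] F [ 0.9 -0.5  0.1] T [0.02 0.02 0.03] w 35.8
t 54.1 tcp [0.5001 0.0106 0.0113] F [-1.1 -0.3 -0.7] T [ 0.01 -0.04 -0.  ] w 35.8
skip [0.65  0.248 0.022] 172
skip [0.322 0.288 0.036] 265
skip [0.65  0.249 0.023] 165
skip [0.322 0.288 0.036] 265
jars [[0.4974, 0.3459, 18.0189]]
t 59.8 tcp [0.498  0.3463 0.0069] F [-1.2  0.   5. ] T [0.09 0.11 0.01] w 35.6
t 62.8 tcp [ 0.4886 -0.0782  0.0305] F [-0.2 -0.5 -0.6] T [-0.02 -0.04 -0.01] w 35.7
t 63.3 tcp [ 0.4879 -0.0785  0.0113] F [ 0.4 -0.5 -0.7] T [0.03 0.02 0.03] w 35.5
skip [0.65  0.248 0.022] 167
skip [0.322 0.288 0.036] 265
[]
t 65.4 tcp [ 0.3997 -0.1194  0.2978] F [0.6 0.2 0.5] T [-0.03 -0.02 -0.  ] w 49.9
```

```bash
python3 - <<'E'
from jars import *
arm.move_ptp([.38,.32,.30],Q)
im,d,p=grab('top'); save(np.vstack([cv2.resize(im[140:320,200:460],(780,540),interpolation=2)]),'top5')
C=cloud(d,p); m=(C[...,2]>.03)&(d>0)
for X in T:
    w=case(*X,45); k=m&(np.hypot(C[...,0]-w[0],C[...,1]-w[1])<.022); k&=C[...,2]<.053
    P=C[k]; print(X,k.sum(),(P.mean(0)*1e3-w*1e3).round(1),np.percentile(P[:,2],[10,90]).round(4))
E
```

```text
(22, 74) 219 [-1.5 -2.7 -1.3] [0.0382 0.0477]
(22, 0) 216 [-1.9 -1.9 -1.1] [0.0402 0.0475]
(22, -74) 215 [-2.1 -1.2 -1.2] [0.0399 0.0474]
(-24, 45) 218 [-2.  -2.2 -1.2] [0.0389 0.0477]
(-24, -45) 222 [-1.4 -1.7 -1.2] [0.0403 0.0475]
```

View pics/top5.png

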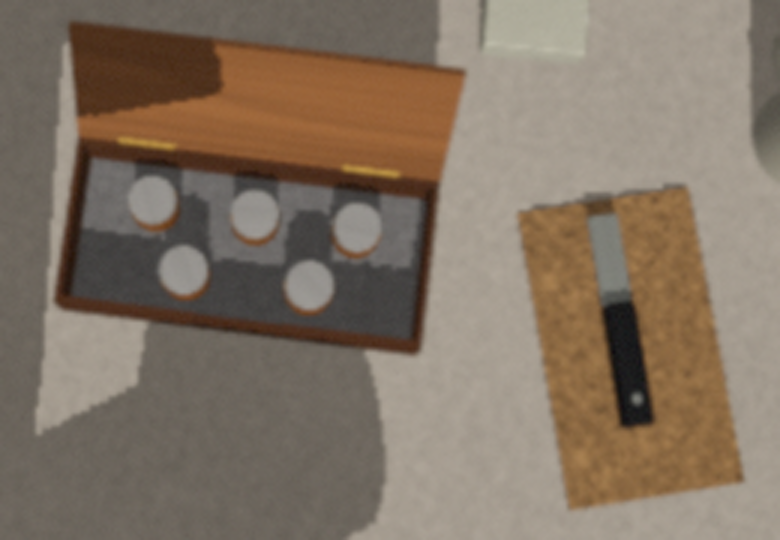

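All five jars stand upright in the case, with tops at about 47 mm against an expected 45. The knife has moved about 25 mm along its mat since I put it down, which must be the knock. I'll measure where it is now, then close the lid.

```bash
cat > knife.py <<'E'
from h import *
def knife():
    im,d,p=grab('top'); C=cloud(d,p); S=cv2.cvtColor(im,cv2.COLOR_RGB2HSV)[...,1]
    m=(C[...,2]>.022)&(C[...,2]<.035)&(abs(C[...,1]+.31)<.08)&(C[...,0]>.28)&(C[...,0]<.58)
    r=cv2.minAreaRect((C[m][:,:2]*1e3).astype(np.float32)); print('handle',r)
    b=(C[...,2]>.009)&(C[...,2]<.022)&(abs(C[...,1]+.31)<.06)&(C[...,0]>.4)&(C[...,0]<.6)&(S<60)
    x=C[b]; i=x[:,0].argsort()[-15:]; print('tip approx',x[i].mean(0).round(4)); return r
if __name__=='__main__':
    knife(); im,d,p=grab('top')
    mp=lambda x,y:(np.array([.4463,-.3144])+Rot.from_euler('z',8.2,degrees=True).as_matrix()[:2,:2]@[x,y]).round(4)
    print('mat front/rear mid',mp(.11,0),mp(-.11,0))
E
python3 knife.py
python3 - <<'E'
from h import *
Q=q(CY,1)
arm.set_gripper(0,10)
arm.move_ptp(list(case(135,0,280)),Q); arm.movel(list(case(135,0,135)),v=.2); st()
r=85.; off=6+10
stop=False
for th in np.arange(2.0,.5,-.1):
    # lid point on outer face; finger centre behind it along +x
    n=np.array([np.sin(th),np.cos(th)])   # outer normal (case x,z)
    c=np.array([60-r*np.cos(th),55+r*np.sin(th)])+n*6
    tip=c+np.array([9*np.sin(th)**.5,-4*np.sin(th)])
    if th==2.0: print('start tip',tip)
    arm.movel(list(case(tip[0],0,tip[1])),v=.07)
    F=np.array(sensors.get_ft_force())
    if np.linalg.norm(F)>20: print('STOP',th,F); stop=True; break
st()
im,d,p=grab('scene'); save(cv2.resize(im[80:330,160:440],(672,600),interpolation=2),'close1')
E
```

```text
handle ((461.99188232421875, -304.18499755859375), (154.3220672607422, 23.4973087310791), 7.742372989654541)
tip approx [ 0.5384 -0.2973  0.0164]
mat front/rear mid [ 0.5552 -0.2987] [ 0.3374 -0.3301]
t 70.6 tcp [ 0.6527 -0.0555  0.1365] F [-0.   0.2  0.3] T [-0.05 -0.03  0.01] w 0.6
start tip [109.4104036  126.15621055]
t 74.9 tcp [ 0.5173 -0.037   0.1052] F [-0.3  0.1 -0. ] T [ 0.04  0.05 -0.01] w 0.7
```

View pics/close1.png

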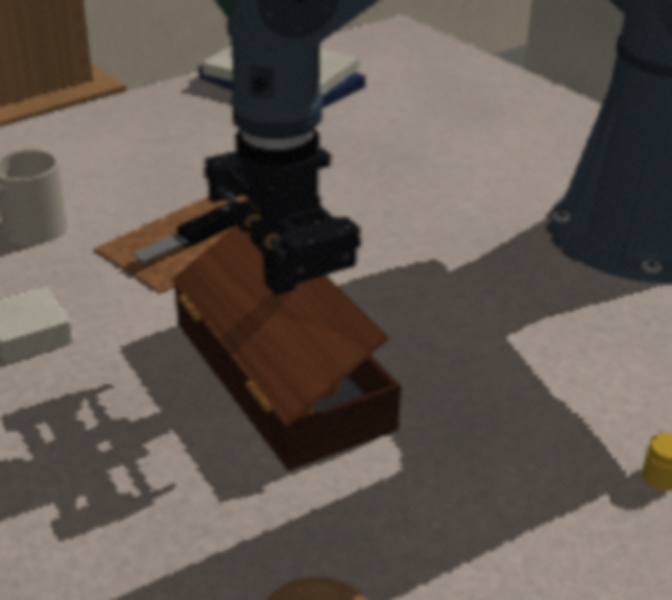

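The lid follows the fingers and is nearly down, so I'll press it shut near its front edge while watching the force. The knife, though knocked, lies wholly on the mat.

```bash
python3 - <<'E'
from h import *
Q=q(CY,1)
arm.movel(list(case(-12,0,118)),v=.15); arm.movel(list(case(-38,0,118)),v=.15); 
for z in [108,98,90,82,76,70,67,65,64,63,62.,61.5,61,60.5,60,59.5,59,58.5,58,57.5,57]:
    arm.movel(list(case(-42,0,z)),v=.05 if z>66 else .02)
    arm.dwell(.1)
    F=np.array(sensors.get_ft_force()); 
    if z<66: print(z,F.round(1),round(sensors.get_tcp_pos()[2],4))
    if F[2]>18: break
arm.movel(list(case(-42,0,150)),v=.15); arm.move_ptp([.40,.32,.30],Q); st()
im,d,p=grab('top'); C=cloud(d,p)
for X in [(-52,100),(-52,0),(-52,-100),(40,0),(40,100),(40,-100)]:
    u=proj(p,case(*X,61))[0].round().astype(int); print(X,C[u[1]-1:u[1]+2,u[0]-1:u[0]+2,2].mean().round(4))
save(im,'top6')
from meas import meas; meas()
from knife import knife; knife()
E
```

```text
65 [ 0.1  0.2 -0. ] 0.065
64 [0.1 0.1 0.8] 0.064
63 [ 1.1 -0.  -0.7] 0.063
62.0 [-0.4 -0.1 -0.6] 0.062
61.5 [-0.5  0.1  0.8] 0.0615
61 [-3.1 -0.3  6.1] 0.0614
60.5 [-3.9  0.8  9.8] 0.0613
60 [-5.9  1.5 15.3] 0.0612
59.5 [-9.1  2.1 20.8] 0.0612
t 83.8 tcp [0.4002 0.3192 0.2991] F [ 0.1  0.4 -0.3] T [ 0.04 -0.04 -0.03] w 0.2
(-52, 100) 0.0609
(-52, 0) 0.062
(-52, -100) 0.0609
(40, 0) 0.0605
(40, 100) 0.0614
(40, -100) 0.0606
[378. 141.] 1189 ztop 0.0328 rect c [ 699.4 -250.9] [77.2 77.2] 82.8 hsv [ 26.  29. 167.]
[154. 150.] 575 ztop 0.0261 rect c [684.6 251.6] [89.4 86.3] 87.0 hsv [ 17. 124. 109.]
[474. 178.] 1317 ztop 0.0892 rect c [ 598.8 -452. ] [78.  78.7] 78.3 hsv [ 22.  37. 122.]
[282. 221.] 7351 ztop 0.0635 rect c [520.4 -37.5] [260.7 126.9] 82.2 hsv [ 13. 162. 131.]
[406. 248.] 794 ztop 0.0296 rect c [ 430.4 -308.6] [90.6 23.1] 8.1 hsv [30. 20. 52.]
[129. 314.] 264 ztop 0.0424 rect c [321.9 291.4] [33.9 31.3] 11.3 hsv [ 25. 213. 173.]
[ 66. 355.] 463 ztop 0.0181 rect c [230.9 432. ] [72.7 36.4] 18.2 hsv [20. 12. 85.]
handle ((452.37469482421875, -305.5289001464844), (134.84738159179688, 23.857078552246094), 7.356085777282715)
tip approx [ 0.5386 -0.2958  0.0169]
```

View pics/top6.png

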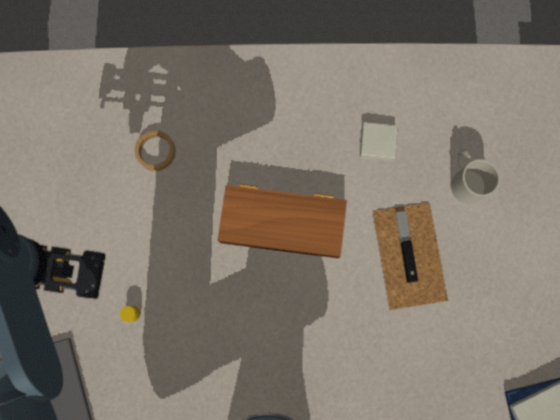

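The lid is shut and flat at about 61 mm. The knife lies flat, about 15 mm inside the mat's end, and the mug, tape, notes and yellow jar are where they were. The robot touches nothing, so I'm handing in.

```bash
python3 -c "
from h import *
arm.finish_job(); print(sensors.get_clock())"
```

```text
the job is handed in; nothing more can be done
the job is handed in; nothing more can be done
```

The job is done and handed in, with the clock at about 84 s of the 210 s allowed; the system gave no verdict. I lifted the lid with the knife's blade in the notch, rather than tilting it as a lever, and swung it back to about 2.0 rad. The knife went back on its mat. All five grey-capped jars went into the case at 5.5 N, and I pushed the lid shut with about 20 N.

**Last checks**
- **Lid:** it lies flat, with its top at 60.5–62 mm (61 mm expected).
- **Jars:** just before closing, all five stood upright in the case. I did not see them again after the lid was shut.
- **Other things:** the mug, tape, notes and yellow look-alike jar are within about 1 mm of their starting positions.
- **Knife:** it was knocked about 25 mm along the mat after I put it down. I left it there because it still lies flat and fully on the mat, with its tip about 15 mm from the edge.
- **Grip:** no slackening showed up in the width readings.
- **Force:** each jar pick showed an unexplained upward force of 5–6 N as the gripper closed.

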